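Slide the ware board under the drying lamp

ROBOT

A 7-joint arm with a two-finger parallel gripper is mounted at the origin on the work surface. World frame = base frame: x ahead of the robot, y to its left, z up, the work surface at z = 0. Lengths are in mm, angles in rad, forces in N, time in s.
With the tool pointing down it reaches from about 400 to 900 mm from the base axis. Payload 5.6 kg.
Tool frame: the origin (TCP) lies at the very end of the fingers, on their centre line; the grasp point (between the pads) lies tcp_to_grasp behind it (tcp_to_grasp is the distance from the TCP to the grasp point, in mm); z points along the fingers, y is the line along which they close (so a half turn about z gives the same grasp; the last joint's range is limited). The gripper opens to 92 mm and grips with 3 to 60 N. Pads are 20 mm wide; open, the fingers measure 128 mm over their backs; the gripper's body (75 mm by 189 mm) begins 69 mm behind the grasp point.
Start: joints at [1.082, 0.468, -0.012, 1.603, 0.006, 1.071, -0.056], TCP at [280.228, -586.499, 214.592] pointing down, gripper open.
Joint ranges: [-2.53, 2.53], [-0.31, 2.02], [-1.57, 1.55], [0.28, 2.44], [-1.29, 4.43], [0.15, 1.84], [-2.92, 2.92]. Speed limits (rad/s): [2.57, 2.57, 3.14, 3.14, 3.14, 3.14, 3.14].

INTERFACE

Orientations are given as a 3x3 rotation matrix whose columns are the frame's x, y, z axes.
In Python, from station import sense, camera, calibration, finish_job, tcp_to_grasp gives the robot as it stands. The module is installed in compiled form; this text tells all that it offers.
- The arm moves only by the tool carry_out, never from a script. Its argument "deltas" is a list of rows, each an object of numbers: "ax", "ay", "az": the turn, a rotation vector about the tool's x, y, z normalised to -1 to 1, where 1 is 0.08 rad; "x", "y", "z": the shift along the tool's x, y, z normalised to -1 to 1, where 1 is 4 cm; "fingers": the gripper's target within -1 to 1 (fully open at 1, half-way at 0, shut at -1). In form: [{"ax": .., "ay": .., "az": .., "x": .., "y": .., "z": .., "fingers": ..}, ...]. A call has 1 to 10 rows; each row shifts and turns the commanded pose from where the row before left it, along the tool's axes as they then stand; what a row does not reach is not made up. A row lasts 1/8 s, in which the tool goes at most 62.5 mm and 10.7 degrees, less where a joint would pass 70% of its speed; a pose out of reach is approached as far as the arm can. A call with a number of a shift or a turn outside -1 to 1 is refused whole. A call with a gripper value outside its range is refused whole. The fingers move at their own pace and stop on an object; "newtons" is the grip in N (left out, the last holds). Time passes only in rows, so rows that do not move let the fingers close. It gives the time, the measured TCP pose, the force, the opening and the grip force at its end, in the units of the state.
- sense(): the state, without advancing time (a new reading comes with each control period).
- camera(name): name is "side" or "top" or "wrist"; returns (picture, depth): 480x640x3 uint8, red, green, blue; 480x640 float32, mm along the optical axis (not along the pixel's ray), 0 where there is no reading.
- calibration(name): a dict with "fx", "fy", "cx", "cy" (pixels), "D" ([k1, k2, p1, p2, k3] as OpenCV has them; the pictures are not rectified), "eye" and "attitude" of the camera in the world. Camera axes: x right, y down, z forward; pixel columns grow to the right and rows downward; lengths in mm; the calibration is good to about 2 mm. A picture is of the moment at which its call begins: read the wrist's pose just before it. calibration takes no time and is no camera call; for the wrist camera it gives the pose at the moment of the call.
- finish_job(): hands the job in; it is judged then, once.
The state is a dict: "time_s": time; "qpos": joint angles; "joint_velocities": joint speeds; "tau": joint torques, N m; "tool_pos": TCP position; "tcp_rot": TCP orientation; "force": force on the tool from outside, world axes, zero at the start; "torque": the same for the moment, N m; "finger_gap": opening from 0.0 (shut) to 1.0 (fully open); "finger_force": force on a finger pad.
Only numpy, scipy, OpenCV 4.12 (cv2) and the standard library are available. Lean on these libraries where they do the work, as an engineer would, in place of code of your own. Each camera call takes 0.05 s, during which the arm holds its last target. There are 200 camera calls.

TASK

Slide the wooden ware board, with the plaster vase standing on it, lengthwise between the posts of the drying frame until the vase stands under the middle of the lamp hood. Leave the board flat on the table and straight through the frame, with the vase still upright on it, and let go. Do not tip the vase or bump it against the frame, and leave the bowl, the jar and the small mould beside the frame where they are.

Things in the scene. Friction and masses are not known exactly. Their poses are not given: they have to be found in the camera images.
- dryer: Drying frame fixed to the table: two dark steel posts carrying a lamp hood. Origin on the table, midway between the posts, under the middle of the hood. y axis: along the passage (the board starts on the +y side). Posts centred at x = -100 and +100 mm, 25 mm wide in x, 30 mm in y; flat 6 mm foot plates 90 mm long in y. Clear passage 175 mm wide.
- grip_mid (a point): Centre of the ware board's upright wooden grip, 40 mm above the table. The grip is a block 26 mm wide (x), 70 mm long (y), 52 mm high, its top 66 mm above the table, fixed on the board's +y end. Axes: x across the board, y along it from the vase end towards the grip end, z up. The board's centre lies 85 mm from this point in -y.
- vase_mid (a point): Centre of the plaster vase, half-way up. It is round, 100 mm high, 76 mm across at the belly, 60 mm across its foot, narrow-necked, about 0.2 kg, standing loose on the board's -y end some 150 to 170 mm from the grip's centre; its top is 114 mm above the table.
- board: The ware board: plain wood, loose, flat on the table, 120 mm wide (x), 260 mm long (y), 14 mm thick, about 0.4 kg with its grip. Origin at the centre of its underside, same axes as the grip.
- vase: The vase itself; origin at the centre of its foot, z axis up along it.
- bowl: Loose terracotta bowl, 100 mm across, 45 mm high, standing on the table beyond the exit of the frame. Origin at the centre of its underside.
- glaze_jar: Loose white jar with a steel lid, 60 mm across, 80 mm high, beside the frame on the side away from the robot. Origin at the centre of its underside.
- bell_mould: Loose plaster bell-shaped mould, 72 mm across, 50 mm high, beside the frame on the robot's side. Origin at the centre of its underside.
- lamp_mid (a point): Middle of the underside of the frame's flat aluminium lamp hood, 150 mm above the table. The hood measures 250 mm in the frame's x and 80 mm in its y; its top is about 200 mm above the table. Axes as the frame's.
Not all that is in view belongs to the job. Leave any orange or yellow look-alike of the vase alone.

How it is judged (in metres and radians):
At the end, for the whole second after the job is handed in: The vase stands upright on the board (within 0.1 rad), its axis within 22 mm horizontally of the middle of the hood; the board lies flat on the table, within 0.2 rad of the passage's direction; both are at rest (horizontal distance between vase and dryer below 0.022 m and angle between vase's own z axis and vertical below 0.1 rad and z of vase in the frame of board between 0.01 and 0.018 m and height (world z) of board below 0.004 m and angle between board's own z axis and vertical below 0.05 rad and angle between the y axis of board and the y axis of dryer, either way round below 0.2 rad and linear speed of each of vase, board below 0.01 m/s); the robot touches nothing.
It fails at once if the vase tips by more than 0.4 rad (angle between vase's own z axis and vertical above 0.4 rad).
It fails at once if the vase is bumped against the frame (over 3 N) (contact force between vase and dryer above 3 N).
It fails at once if the bowl, jar or mould beside the frame is moved by more than 20 mm (distance of any of bowl, glaze_jar, bell_mould from where it was at the start of the episode above 0.02 m).
It also fails if it takes over 37 s, if anything falls off the work surface, if the arm or the gripper's body presses on something with over 40 N, if the wrist force passes 120 N, or if a joint passes its speed limit or range.

## Working session

There is one attempt and no reset: what is moved stays moved. The work goes in short steps, Python scripts to look and compute and a tool call to move; the robot and the scene stay as the last step left them, time stands still between calls to the robot, and variables do not carry over. Pictures are saved under pics/ and viewed, at most 10 in all, crops included, and the job is handed in when it is done.

Besides the shell and the picture viewer there is one more tool, called after "Emit:" in YAML: its name, and indented under it one key for each argument. carry_out: Moves the arm, as the interface text tells. Scaled input: -1 to 1 covers 4 cm each way for a shift and 0.08 rad each way for a turn. Its arguments: {"type":"object","properties":{"deltas":{"type":"array","items":{"type":"object","properties":{"ax":{"type":"number","minimum":-1,"maximum":1},"ay":{"type":"number","minimum":-1,"maximum":1},"az":{"type":"number","minimum":-1,"maximum":1},"x":{"type":"number","minimum":-1,"maximum":1},"y":{"type":"number","minimum":-1,"maximum":1},"z":{"type":"number","minimum":-1,"maximum":1},"fingers":{"type":"number"}}}},"newtons":{"type":"number"}},"required":["deltas"]}

```bash
mkdir -p pics; cat > h.py <<'E'
import numpy as np, cv2
from station import sense,camera,calibration,tcp_to_grasp
def pts(name,d,c=None):
    c=c or calibration(name)
    v,u=np.mgrid[0:480,0:640]
    K=np.array([[c['fx'],0,c['cx']],[0,c['fy'],c['cy']],[0,0,1.]])
    n=cv2.undistortPoints(np.stack([u,v],-1).reshape(-1,1,2).astype(float),K,np.array(c['D'],float)).reshape(480,640,2)
    P=np.concatenate([n*d[...,None],d[...,None]],-1)
    return P@np.array(c['attitude']).T+np.array(c['eye'])
E
python3 - <<'E'
from h import *
print(tcp_to_grasp, sense())
for n in('top','side'):
    p,d=camera(n); cv2.imwrite(f'pics/{n}0.png',p[...,::-1]); np.savez(f'{n}0.npz',p=p,d=d,P=pts(n,d))
E
```

```text
18.700000000000003 {'time_s': 0.0, 'qpos': array([ 1.08201036,  0.46836447, -0.01159949,  1.6035982 ,  0.00602197,
        1.07136521, -0.05630968]), 'joint_velocities': array([ 1.10575659e-03, -9.52338148e-05, -8.97334420e-04,  1.08785583e-03,
        3.77429505e-05,  6.73501245e-04, -8.49317708e-04]), 'tau': array([ 1.13774000e-03, -5.20554578e+01, -1.22103890e-02, -2.43743348e+01,
       -5.66799869e-02,  1.73025357e-02,  1.52626626e-04]), 'tool_pos': array([ 279.94719724, -586.00520885,  213.65910319]), 'tcp_rot': array([[ 9.02300549e-01,  4.31106695e-01, -8.58023807e-04],
       [ 4.31107526e-01, -9.02299365e-01,  1.46899071e-03],
       [-1.40902605e-04, -1.69537165e-03, -9.99998553e-01]]), 'force': array([ 0.81944867, -0.39118657,  0.23693653]), 'torque': array([-0.0169771 ,  0.03552537, -0.00241059]), 'finger_force': 0.0, 'finger_gap': 1.0034845542501638}
```

View pics/top0.png

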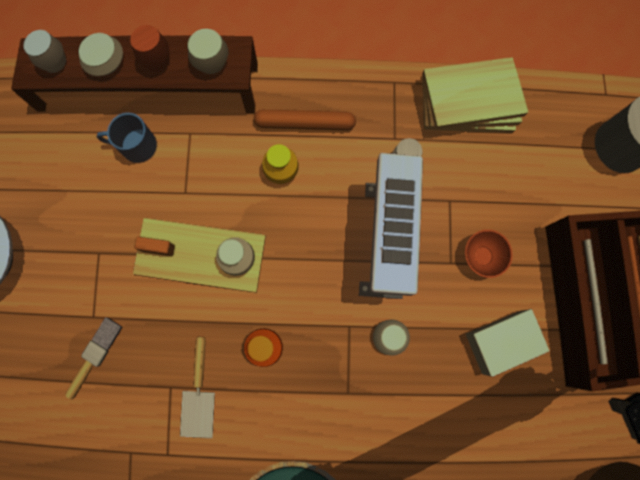

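View pics/side0.png

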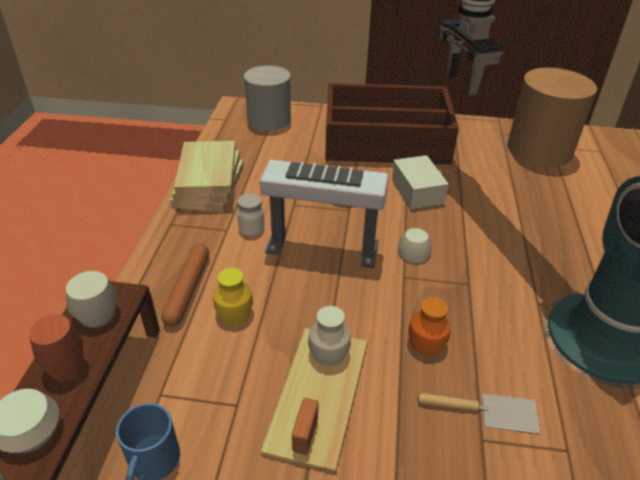

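The top picture shows the board at (200,255), its grip at (153,246), the vase at (235,256) and the hood at (397,223). The mould is at (391,337), the jar at (408,150) and the bowl at (487,253). In the side picture the vase is at (330,335) and the frame at (322,210). Next I measure these from depth.

```bash
python3 - <<'E'
from h import *
z=np.load('top0.npz');P=z['P'];p=z['p'].astype(int)
print('table',P[300:310,300:310].reshape(-1,3).mean(0))
def reg(nm,u0,u1,v0,v1,z0,z1):
    Q=P[v0:v1,u0:u1].reshape(-1,3);Q=Q[(Q[:,2]>z0)&(Q[:,2]<z1)]
    r=cv2.minAreaRect(Q[:,:2].astype(np.float32));print(nm,len(Q),'mean',Q.mean(0).round(1),'rect',np.round(r[0],1),np.round(r[1],1),round(r[2],2))
    return Q
reg('hood',360,430,145,300,185,215)
reg('grip',130,180,230,262,55,72)
reg('vasetop',210,260,230,280,106,120)
reg('vase',210,260,230,280,40,120)
reg('board',125,275,210,300,8,20)
reg('feet',355,372,178,300,3,10)
reg('bowl',460,515,228,280,20,60)
reg('mould',370,412,318,360,15,60)
reg('jar',393,425,135,165,60,90)
reg('yellow',255,300,140,190,20,130)
reg('orange',240,285,325,370,20,130)
z=np.load('side0.npz');P=z['P']
reg('S hood',255,392,158,210,188,215)
reg('S vasetop',305,355,305,365,108,120)
reg('S grip',285,325,395,455,58,72)
reg('S post L',268,285,200,245,15,140)
reg('S post R',360,378,210,255,15,140)
reg('S jar',235,268,195,235,20,90)
reg('S board',260,375,325,475,8,20)
E
```

```text
table [425.72194667 -13.56314409  -0.56017704]
hood 6089 mean [ 559.9 -172.4  192.8] rect [ 564.5 -173.9] [ 80.6 249. ] 87.17
grip 462 mean [530.8 290.8  64.9] rect [531.5 292.3] [71.5 26.9] 84.29
vasetop 494 mean [514.6 126.3 113.6] rect [514.8 125.8] [46.4 46.1] 47.19
vase 1181 mean [509.3 120.7  90.5] rect [513.3 124.9] [72.6 72.5] 1.01
board 5451 mean [519.3 212.8  13.6] rect [522.  208.2] [261.  121.3] 83.72
feet 315 mean [ 540.8 -134.4    5.3] rect [ 569.  -130.9] [254.3  34. ] 0.49
bowl 913 mean [ 539.8 -393.    34.5] rect [ 535.  -382.2] [96.7 97.9] 1.81
mould 1005 mean [ 364.5 -185.3   42. ] rect [ 364.7 -188.1] [69.5 69.4] 17.17
jar 371 mean [ 741.  -214.6   79.4] rect [ 743.1 -214.2] [51.6 37.1] 89.56
yellow 1123 mean [697.3  43.6  75. ] rect [702.8  45.2] [64.9 75.4] 5.58
orange 1147 mean [339.6  60.8  77.3] rect [339.4  63.6] [73.4 70.7] 27.37
S hood 2574 mean [ 565.5 -163.3  193.7] rect [ 568.  -168.4] [ 81.6 246.9] 86.86
S vasetop 501 mean [516.8 130.5 113.8] rect [517.5 128.2] [45.3 48.2] 5.92
S grip 741 mean [533.6 298.4  65.8] rect [534.  295.1] [71.3 27.1] 84.69
S post L 572 mean [ 665.4 -164.6   71.1] rect [ 660.9 -170.2] [40.2 24.4] 46.78
S post R 543 mean [ 468.  -152.5   75. ] rect [ 468.2 -162.4] [31.8 25.3] 87.26
S jar 824 mean [ 733.9 -197.6   58.4] rect [ 736.3 -206.7] [59.8 54.1] 15.84
S board 7261 mean [524.  235.1  14.4] rect [524.6 211.4] [261.2 120.8] 83.65
```

Emit:
carry_out:
  deltas:
    - {"z": -1,"az": -1,"fingers": 1}
    - {"z": -1,"az": -1}
    - {"z": -0.5,"x": 0.5,"az": -1}
    - {"x": 0.97,"y": 0.2,"az": -1}
    - {"x": 0.97,"y": 0.2,"az": -1}
    - {"x": 0.97,"y": 0.2,"az": -1}
    - {"x": 0.97,"y": 0.2,"az": -1}
    - {"x": 0.97,"y": 0.2,"az": -1}
    - {"x": 0.97,"y": 0.2,"az": -1}
    - {"x": 0.97,"y": 0.2,"az": -1}

```text
invalid input
```

Emit:
carry_out:
  deltas:
    - {"x": 1,"az": -1}
    - {"x": 1,"az": -1}
    - {"x": 1,"az": -0.77}
    - {"x": 1}
    - {"x": 1}
    - {"x": 1}
    - {"x": 1}
    - {"x": 1}
    - {"x": 1}
    - {"x": 1}

```text
invalid input
```

```bash
cat >> h.py <<'E'
def go(T,yaw):
    s=sense();R=s['tcp_rot'];a=np.degrees(np.arctan2(R[1,0],R[0,0]))
    d=R.T@(np.array(T)-s['tool_pos'])/40
    print('t',round(s['time_s'],2),'pos',s['tool_pos'].round(1),'yaw',round(a,2),'tilt',R[:2,2].round(4),'units',d.round(2),'az',round(-np.radians(yaw-a)/.08,2),'F',s['force'].round(1),'gap',s['finger_gap'])
E
python3 -c "
from h import *
go([533,293.5,120],83.7)"
```

```text
t 0.1 pos [ 280.  -586.   213.7] yaw 25.54 tilt [-0.0008  0.0013] units [ 15.19 -17.11   2.37] az -12.69 F [ 0.   0.8 -0.9] gap 0.9938265461241352
```

Emit:
carry_out:
  deltas:
    - {"ax": 0,"ay": 0,"az": -1,"x": 0,"y": 0,"z": -1,"fingers": 1}
    - {"ax": 0,"ay": 0,"az": -1,"x": 0,"y": 0,"z": -1,"fingers": 1}
    - {"ax": 0,"ay": 0,"az": -1,"x": 0.5,"y": 0,"z": -0.5,"fingers": 1}
    - {"ax": 0,"ay": 0,"az": -1,"x": 0.97,"y": 0.2,"z": 0,"fingers": 1}
    - {"ax": 0,"ay": 0,"az": -1,"x": 0.97,"y": 0.2,"z": 0,"fingers": 1}
    - {"ax": 0,"ay": 0,"az": -1,"x": 0.97,"y": 0.2,"z": 0,"fingers": 1}
    - {"ax": 0,"ay": 0,"az": -1,"x": 0.97,"y": 0.2,"z": 0,"fingers": 1}
    - {"ax": 0,"ay": 0,"az": -1,"x": 0.97,"y": 0.2,"z": 0,"fingers": 1}
    - {"ax": 0,"ay": 0,"az": -1,"x": 0.97,"y": 0.2,"z": 0,"fingers": 1}
    - {"ax": 0,"ay": 0,"az": -1,"x": 0.97,"y": 0.2,"z": 0,"fingers": 1}

```text
time_s: 1.35
tool_pos: [502.7, -393.0, 314.0]
tcp_rot: [[0.317, 0.948, -0.001], [0.948, -0.317, 0.001], [0.0, -0.001, -1.0]]
force: [0.1, -0.6, 0.3]
finger_gap: 0.998
finger_force: 0.0
```

Emit:
carry_out:
  deltas:
    - {"ax": 0,"ay": 0,"az": -1,"x": 1,"y": -0.2,"z": 0,"fingers": 1}
    - {"ax": 0,"ay": 0,"az": -1,"x": 1,"y": -0.15,"z": 0,"fingers": 1}
    - {"ax": 0,"ay": 0,"az": -0.77,"x": 1,"y": -0.1,"z": 0,"fingers": 1}
    - {"ax": 0,"ay": 0,"az": 0,"x": 1,"y": -0.08,"z": 0,"fingers": 1}
    - {"ax": 0,"ay": 0,"az": 0,"x": 1,"y": -0.08,"z": 0,"fingers": 1}
    - {"ax": 0,"ay": 0,"az": 0,"x": 1,"y": -0.08,"z": 0,"fingers": 1}
    - {"ax": 0,"ay": 0,"az": 0,"x": 1,"y": -0.08,"z": 0,"fingers": 1}
    - {"ax": 0,"ay": 0,"az": 0,"x": 1,"y": -0.08,"z": 0,"fingers": 1}
    - {"ax": 0,"ay": 0,"az": 0,"x": 1,"y": -0.08,"z": 0,"fingers": 1}
    - {"ax": 0,"ay": 0,"az": 0,"x": 1,"y": -0.08,"z": 0,"fingers": 1}

```text
time_s: 2.6
tool_pos: [520.0, 8.8, 314.3]
tcp_rot: [[0.103, 0.995, -0.001], [0.995, -0.103, -0.0], [-0.0, -0.001, -1.0]]
force: [0.4, 0.8, 0.6]
finger_gap: 0.998
finger_force: 0.0
```

```bash
python3 -c "
from h import *
go([533,293.5,120],83.7)"
```

```text
t 2.6 pos [520.    8.8 314.3] yaw 84.07 tilt [-0.0006 -0.0002] units [ 7.12 -0.41  4.86] az 0.08 F [0.4 0.8 0.6] gap 0.9976460548576835
```

Emit:
carry_out:
  deltas:
    - {"ax": 0,"ay": 0,"az": 0,"x": 1,"y": -0.05,"z": 0,"fingers": 1}
    - {"ax": 0,"ay": 0,"az": 0,"x": 1,"y": -0.05,"z": 0,"fingers": 1}
    - {"ax": 0,"ay": 0,"az": 0,"x": 1,"y": -0.05,"z": 0,"fingers": 1}
    - {"ax": 0,"ay": 0,"az": 0,"x": 1,"y": -0.05,"z": 0,"fingers": 1}
    - {"ax": 0,"ay": 0,"az": 0,"x": 1,"y": -0.05,"z": 0.3,"fingers": 1}
    - {"ax": 0,"ay": 0,"az": 0,"x": 1,"y": -0.05,"z": 0.7,"fingers": 1}
    - {"ax": 0,"ay": 0,"az": 0,"x": 0.9,"y": -0.05,"z": 0.9,"fingers": 1}
    - {"ax": 0,"ay": 0,"az": 0,"x": 0.2,"y": -0.06,"z": 0.9,"fingers": 1}
    - {"ax": 0,"ay": 0,"az": 0,"x": 0,"y": 0,"z": 0.7,"fingers": 1}
    - {"ax": 0,"ay": 0,"az": 0,"x": 0,"y": 0,"z": 0.3,"fingers": 1}

```text
time_s: 3.85
tool_pos: [532.4, 291.1, 160.4]
tcp_rot: [[0.103, 0.995, -0.003], [0.995, -0.103, -0.002], [-0.002, -0.003, -1.0]]
force: [0.2, -0.1, -0.3]
finger_gap: 0.999
finger_force: 0.0
```

```bash
python3 - <<'E'
from h import *
c=calibration('wrist');p,d=camera('wrist');cv2.imwrite('pics/w1.png',p[...,::-1])
P=pts('wrist',d,c);np.savez('w1.npz',p=p,P=P)
go([533,293.5,28],83.7)
M=(P[...,2]>58)&(P[...,2]<72)&(abs(P[...,0]-533)<60)&(abs(P[...,1]-294)<80)&(d>0)
Q=P[M];print(len(Q),Q.mean(0));print(cv2.minAreaRect(Q[:,:2].astype(np.float32)))
E
```

```text
t 3.9 pos [532.4 290.8 159.9] yaw 84.07 tilt [-0.0036 -0.0018] units [0.08 0.02 3.3 ] az 0.08 F [-0.4  0.  -1.1] gap 1.0044817875011158
4181 [533.3229308  297.84251258  65.41720457]
((533.1593017578125, 296.31256103515625), (68.38824462890625, 26.094816207885742), 83.78588104248047)
```

View pics/w1.png

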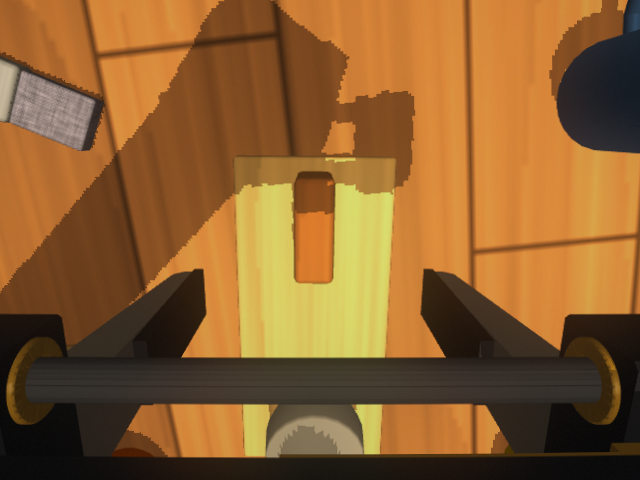

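The wrist view shows the grip at (314,227), centred between the fingertips at (204,270) and (424,270). I'll descend and close on it.

Emit:
carry_out:
  deltas:
    - {"ax": 0,"ay": 0,"az": 0.08,"x": 0.08,"y": 0.02,"z": 0.6,"fingers": 1}
    - {"ax": 0,"ay": 0,"az": 0,"x": 0,"y": 0,"z": 0.8,"fingers": 1}
    - {"ax": 0,"ay": 0,"az": 0,"x": 0,"y": 0,"z": 0.8,"fingers": 1}
    - {"ax": 0,"ay": 0,"az": 0,"x": 0,"y": 0,"z": 0.6,"fingers": 1}
    - {"ax": 0,"ay": 0,"az": 0,"x": 0,"y": 0,"z": 0.35,"fingers": 1}
    - {"ax": 0,"ay": 0,"az": 0,"x": 0,"y": 0,"z": 0.15,"fingers": 1}
    - {"ax": 0,"ay": 0,"az": 0,"x": 0,"y": 0,"z": 0,"fingers": 0.2}
    - {"ax": 0,"ay": 0,"az": 0,"x": 0,"y": 0,"z": 0,"fingers": -0.2}
    - {"ax": 0,"ay": 0,"az": 0,"x": 0,"y": 0,"z": 0,"fingers": -0.3}
    - {"ax": 0,"ay": 0,"az": 0,"x": 0,"y": 0,"z": 0,"fingers": -0.35}
  newtons: 25

```text
time_s: 5.15
tool_pos: [534.8, 294.9, 31.0]
tcp_rot: [[0.11, 0.994, 0.001], [0.994, -0.11, 0.0], [0.0, 0.001, -1.0]]
force: [-0.4, -0.4, -0.2]
finger_gap: 0.586
finger_force: 0.0
```

Emit:
carry_out:
  deltas:
    - {"ax": 0,"ay": 0,"az": 0,"x": 0,"y": 0,"z": 0,"fingers": -0.45}
    - {"ax": 0,"ay": 0,"az": 0,"x": 0,"y": 0,"z": 0,"fingers": -0.6}
    - {"ax": 0,"ay": 0,"az": 0,"x": 0,"y": 0,"z": 0,"fingers": -1}
    - {"ax": 0,"ay": 0,"az": 0,"x": 0,"y": 0,"z": 0,"fingers": -1}

```text
time_s: 5.65
tool_pos: [534.0, 294.9, 30.5]
tcp_rot: [[0.11, 0.994, -0.001], [0.994, -0.11, -0.0], [-0.0, -0.001, -1.0]]
force: [-2.8, -0.2, 1.8]
finger_gap: 0.283
finger_force: 25.0
```

```bash
cat > loc.py <<'E'
from h import *
def loc(u0,u1,v0,v1):
    # vase top & grip from side camera
    p,d=camera('side');P=pts('side',d);return p,P
def rect(P,m,n):
    Q=P[m];r=cv2.minAreaRect(Q[:,:2].astype(np.float32));print(n,len(Q),'mean',Q.mean(0).round(1),np.round(r[0],1),np.round(r[1],1),round(r[2],2))
E
python3 - <<'E'
from loc import *
go([533,293.5,28],83.7)
p,d=camera('top');P=pts('top',d);X,Y,Z=P[...,0],P[...,1],P[...,2]
rect(P,(Z>106)&(Z<120)&(abs(X-515)<50)&(abs(Y-126)<50),'vasetop')
z=np.load('top0.npz');P0=z['P']
X,Y,Z=P0[...,0],P0[...,1],P0[...,2]
# hood edges using filter top faces
rect(P0,(Z>188)&(Z<200)&(abs(X-566)<160)&(abs(Y+170)<70),'hood0')
E
```

```text
t 5.65 pos [534.  294.9  30.5] yaw 83.68 tilt [-0.0009 -0.0001] units [-0.04 -0.02  0.06] az -0.0 F [-2.8 -0.2  1.8] gap 0.2829765275624904
vasetop 492 mean [514.6 126.2 113.6] [514.7 126.6] [45.3 46.4] 73.12
hood0 4991 mean [ 559.4 -172.5  193.2] [ 564.2 -173.9] [ 78.1 246.6] 87.2
```

Emit:
carry_out:
  deltas:
    - {"ax": 0,"ay": 0,"az": -0.02,"x": -0.08,"y": 0.04,"z": 0,"fingers": -1}
    - {"ax": 0,"ay": 0,"az": -0.06,"x": -0.2,"y": 0.12,"z": 0,"fingers": -1}
    - {"ax": 0,"ay": 0,"az": -0.09,"x": -0.33,"y": 0.19,"z": 0,"fingers": -1}
    - {"ax": 0,"ay": 0,"az": -0.1,"x": -0.35,"y": 0.21,"z": 0,"fingers": -1}
    - {"ax": 0,"ay": 0,"az": -0.1,"x": -0.35,"y": 0.21,"z": 0,"fingers": -1}
    - {"ax": 0,"ay": 0,"az": -0.1,"x": -0.35,"y": 0.21,"z": 0,"fingers": -1}
    - {"ax": 0,"ay": 0,"az": -0.09,"x": -0.33,"y": 0.19,"z": 0,"fingers": -1}
    - {"ax": 0,"ay": 0,"az": -0.08,"x": -0.28,"y": 0.16,"z": 0,"fingers": -1}
    - {"ax": 0,"ay": 0,"az": -0.06,"x": -0.18,"y": 0.1,"z": 0,"fingers": -1}
    - {"ax": 0,"ay": 0,"az": -0.02,"x": -0.08,"y": 0.04,"z": 0,"fingers": -1}

```text
time_s: 6.95
tool_pos: [584.8, 188.6, 30.5]
tcp_rot: [[0.053, 0.999, -0.0], [0.999, -0.053, -0.0], [-0.0, -0.0, -1.0]]
force: [-1.4, 3.3, 0.0]
finger_gap: 0.28
finger_force: 25.0
```

```bash
python3 - <<'E'
from loc import *
go([574.3,-3.4,30.5],87)
for n in('top','side'):
    p,d=camera(n);P=pts(n,d);X,Y,Z=P[...,0],P[...,1],P[...,2]
    cv2.imwrite(f'pics/{n}2.png',p[...,::-1])
    rect(P,(Z>108)&(Z<120)&(abs(X-576)<40)&(abs(Y-22)<35),n+' vasetop')
    rect(P,(Z>9)&(Z<20)&(abs(X-576)<90)&(Y<290)&(Y>-60),n+' board')
    rect(P,(Z>188)&(Z<200)&(abs(X-566)<160)&(abs(Y+170)<70),n+' hood')
E
```

```text
t 6.95 pos [584.8 188.6  30.5] yaw 86.99 tilt [-0.0001 -0.    ] units [-4.81 -0.01  0.  ] az -0.0 F [-1.4  3.3  0. ] gap 0.2804604146580009
top vasetop 481 mean [575.   19.  113.8] [575.2  18.9] [45.8 45.1] 70.21
top board 2002 mean [588.2  44.3  13.6] [576.4  64.8] [187.1 121. ] 86.66
top hood 5001 mean [ 559.6 -172.6  193.2] [ 564.5 -173.6] [ 77.8 245.9] 87.11
side vasetop 159 mean [565.8  21.4 113.6] [565.   19.7] [18.3 46.1] 8.76
side board 2885 mean [572.2 163.7  14.4] [580.8 103.4] [263.7 120.9] 86.52
side hood 806 mean [ 483.2 -160.1  191.8] [ 485.9 -165.7] [78.9 84. ] 86.79
```

View pics/side2.png

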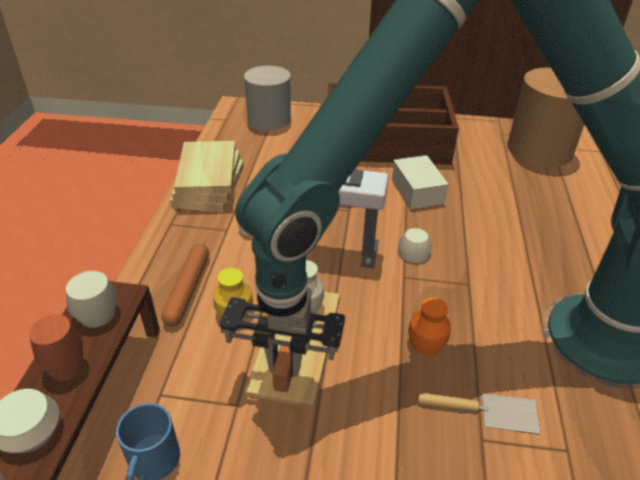

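The side picture shows the vase upright behind the wrist at (312,285), and the board clear of the yellow look-alike at (232,297). The board is lined up with the passage at 87°, so I slide it straight in.

Emit:
carry_out:
  deltas:
    - {"ax": 0,"ay": 0,"az": 0,"x": -0.08,"y": 0,"z": 0,"fingers": -1}
    - {"ax": 0,"ay": 0,"az": 0,"x": -0.2,"y": 0,"z": 0,"fingers": -1}
    - {"ax": 0,"ay": 0,"az": 0,"x": -0.32,"y": 0,"z": 0,"fingers": -1}
    - {"ax": 0,"ay": 0,"az": 0,"x": -0.34,"y": 0,"z": 0,"fingers": -1}
    - {"ax": 0,"ay": 0,"az": 0,"x": -0.34,"y": 0,"z": 0,"fingers": -1}
    - {"ax": 0,"ay": 0,"az": 0,"x": -0.34,"y": 0,"z": 0,"fingers": -1}
    - {"ax": 0,"ay": 0,"az": 0,"x": -0.32,"y": 0,"z": 0,"fingers": -1}
    - {"ax": 0,"ay": 0,"az": 0,"x": -0.3,"y": 0,"z": 0,"fingers": -1}
    - {"ax": 0,"ay": 0,"az": 0,"x": -0.2,"y": 0,"z": 0,"fingers": -1}
    - {"ax": 0,"ay": 0,"az": 0,"x": -0.1,"y": 0,"z": 0,"fingers": -1}

```text
time_s: 8.3
tool_pos: [579.2, 86.9, 30.5]
tcp_rot: [[0.053, 0.999, -0.0], [0.999, -0.053, -0.0], [-0.0, -0.0, -1.0]]
force: [-0.4, 3.2, -2.2]
finger_gap: 0.281
finger_force: 25.0
```

```bash
python3 - <<'E'
from loc import *
go([574.7,-4,30.5],87)
for n in('top','side'):
    p,d=camera(n);P=pts(n,d);X,Y,Z=P[...,0],P[...,1],P[...,2]
    cv2.imwrite(f'pics/{n}3.png',p[...,::-1])
    rect(P,(Z>108)&(Z<120)&(abs(X-570)<40)&(abs(Y+82)<35),n+' vasetop')
E
```

```text
t 8.3 pos [579.2  86.9  30.5] yaw 86.98 tilt [-0.0001 -0.0002] units [-2.28  0.01  0.  ] az -0.0 F [-0.4  3.2 -2.2] gap 0.28116191876541624
top vasetop 477 mean [569.9 -82.7 113.6] [570.2 -82.7] [45.5 45.6] 88.88
side vasetop 86 mean [557.3 -80.7 113.3] [556.8 -83.6] [13.4 45.5] 10.75
```

View pics/top3.png

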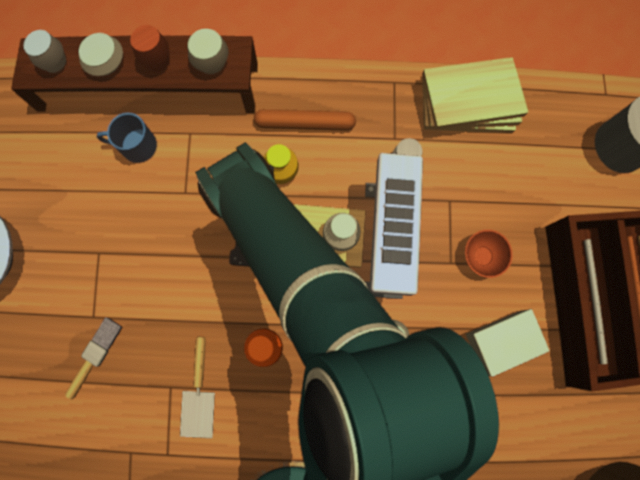

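The top picture shows the vase at (341,230), on the passage line and about to go under the hood at (397,223). I push the remaining 91 mm.

Emit:
carry_out:
  deltas:
    - {"ax": 0,"ay": 0,"az": 0,"x": -0.08,"y": 0,"z": 0,"fingers": -1}
    - {"ax": 0,"ay": 0,"az": 0,"x": -0.18,"y": 0,"z": 0,"fingers": -1}
    - {"ax": 0,"ay": 0,"az": 0,"x": -0.28,"y": 0,"z": 0,"fingers": -1}
    - {"ax": 0,"ay": 0,"az": 0,"x": -0.32,"y": 0,"z": 0,"fingers": -1}
    - {"ax": 0,"ay": 0,"az": 0,"x": -0.32,"y": 0,"z": 0,"fingers": -1}
    - {"ax": 0,"ay": 0,"az": 0,"x": -0.32,"y": 0,"z": 0,"fingers": -1}
    - {"ax": 0,"ay": 0,"az": 0,"x": -0.32,"y": 0,"z": 0,"fingers": -1}
    - {"ax": 0,"ay": 0,"az": 0,"x": -0.26,"y": 0,"z": 0,"fingers": -1}
    - {"ax": 0,"ay": 0,"az": 0,"x": -0.15,"y": 0,"z": 0,"fingers": -1}
    - {"ax": 0,"ay": 0,"az": 0,"x": -0.05,"y": 0,"z": 0,"fingers": -1}

```text
time_s: 9.65
tool_pos: [574.4, -3.9, 30.6]
tcp_rot: [[0.053, 0.999, -0.0], [0.999, -0.053, -0.0], [-0.0, -0.0, -1.0]]
force: [-0.5, 2.4, -2.3]
finger_gap: 0.28
finger_force: 25.0
```

```bash
python3 - <<'E'
from loc import *
go([574.7,-4,30.5],87)
c=calibration('wrist');p,d=camera('wrist');P=pts('wrist',d,c)
for n in('top','side'):
    p,d=camera(n);P=pts(n,d);X,Y,Z=P[...,0],P[...,1],P[...,2]
    cv2.imwrite(f'pics/{n}4.png',p[...,::-1])
    rect(P,(Z>9)&(Z<20)&(abs(X-572)<75)&(Y<100)&(Y>-310)&(d>0),n+' board')
    m=(Z>40)&(Z<120)&(abs(X-566)<60)&(abs(Y+172)<60)&(d>0)
    if m.sum()>10: rect(P,m,n+' vase')
E
```

```text
t 9.65 pos [574.4  -3.9  30.6] yaw 86.98 tilt [-0.0001 -0.0001] units [-0.    0.01  0.  ] az -0.0 F [-0.5  2.4 -2.3] gap 0.280131994588096
top board 353 mean [583.6 -72.9  13.8] [579.  -51.7] [ 50.  217.6] 21.56
top vase 20 mean [ 576.2 -141.    65.8] [ 575.6 -140.6] [ 3.8 17.5] 87.74
side board 2171 mean [565.6 -25.2  13.8] [570.7 -87.4] [262.6 120.4] 86.87
side vase 193 mean [ 541.5 -162.2   80.8] [ 542.4 -165.7] [22.9 45.5] 1.73
```

View pics/side4.png

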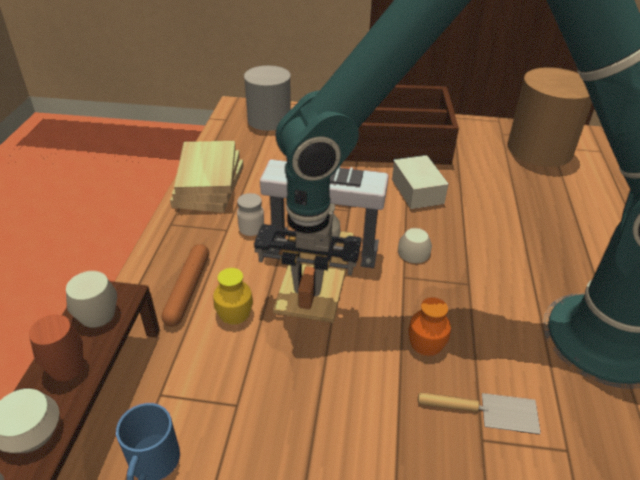

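The side picture shows the board through the frame and the vase under the hood at about (330,225), partly hidden by the wrist. I let go and back off upwards.

Emit:
carry_out:
  deltas:
    - {"ax": 0,"ay": 0,"az": 0,"x": 0,"y": 0,"z": 0,"fingers": -0.2}
    - {"ax": 0,"ay": 0,"az": 0,"x": 0,"y": 0,"z": 0,"fingers": 0}
    - {"ax": 0,"ay": 0,"az": 0,"x": 0,"y": 0,"z": 0,"fingers": 0.4}
    - {"ax": 0,"ay": 0,"az": 0,"x": 0,"y": 0,"z": 0,"fingers": 0.4}
    - {"ax": 0,"ay": 0,"az": 0,"x": 0,"y": 0,"z": 0,"fingers": 0.4}
    - {"ax": 0,"ay": 0,"az": 0,"x": 0,"y": 0,"z": -0.3,"fingers": 0.4}
    - {"ax": 0,"ay": 0,"az": 0,"x": 0,"y": 0,"z": -0.7,"fingers": 0.4}
    - {"ax": 0,"ay": 0,"az": 0,"x": 0,"y": 0,"z": -1,"fingers": 0.4}
    - {"ax": 0,"ay": 0,"az": 0,"x": 0.3,"y": 0,"z": -1,"fingers": 0.4}
    - {"ax": 0,"ay": 0,"az": 0,"x": 0.3,"y": 0,"z": -1,"fingers": 0.4}

```text
time_s: 11.05
tool_pos: [575.7, 20.7, 192.8]
tcp_rot: [[0.053, 0.999, 0.001], [0.999, -0.053, -0.0], [-0.0, 0.001, -1.0]]
force: [0.5, -0.1, -0.5]
finger_gap: 0.699
finger_force: 0.0
```

Emit:
carry_out:
  deltas:
    - {"ax": 0,"ay": 0,"az": 0,"x": 1,"y": 0,"z": -1,"fingers": 0.4}
    - {"ax": 0,"ay": 0,"az": 0,"x": 1,"y": 0,"z": -1,"fingers": 0.4}
    - {"ax": 0,"ay": 0,"az": 0,"x": 1,"y": -0.5,"z": -0.5,"fingers": 0.4}
    - {"ax": 0,"ay": 0,"az": 0,"x": 1,"y": -0.5,"z": 0,"fingers": 0.4}
    - {"ax": 0,"ay": 0,"az": 0,"x": 1,"y": -0.5,"z": 0,"fingers": 0.4}
    - {"ax": 0,"ay": 0,"az": 0,"x": 1,"y": -0.5,"z": 0,"fingers": 0.4}
    - {"ax": 0,"ay": 0,"az": 0,"x": 1,"y": 0,"z": 0,"fingers": 0.4}
    - {"ax": 0,"ay": 0,"az": 0,"x": 0.6,"y": 0,"z": 0,"fingers": 0.4}
    - {"ax": 0,"ay": 0,"az": 0,"x": 0.2,"y": 0,"z": 0,"fingers": 0.4}
    - {"ax": 0,"ay": 0,"az": 0,"x": 0,"y": 0,"z": 0,"fingers": 0.4}

```text
time_s: 12.3
tool_pos: [512.1, 336.0, 290.8]
tcp_rot: [[0.052, 0.999, 0.0], [0.999, -0.052, -0.0], [-0.0, 0.0, -1.0]]
force: [1.0, 0.3, -0.0]
finger_gap: 0.698
finger_force: 0.0
```

```bash
python3 - <<'E'
from loc import *
go([574.7,-4,30.5],87)
for n in('side','top'):
    p,d=camera(n);P=pts(n,d);X,Y,Z=P[...,0],P[...,1],P[...,2]
    cv2.imwrite(f'pics/{n}5.png',p[...,::-1])
    rect(P,(Z>9)&(Z<20)&(abs(X-572)<75)&(Y<100)&(Y>-310)&(d>0),n+' board')
    rect(P,(Z>188)&(Z<200)&(abs(X-566)<160)&(abs(Y+170)<70),n+' hood')
    rect(P,(Z>58)&(Z<72)&(abs(X-576)<40)&(abs(Y)<60),n+' grip')
    m=(Z>25)&(Z<118)&(abs(X-566)<60)&(abs(Y+172)<60)&(d>0)
    if m.sum()>10: rect(P,m,n+' vase')
    if n=='side':
        for a,b in((20,40),(45,60),(60,75),(75,95),(95,118)): rect(P,m&(Z>a)&(Z<b),f'vase {a}-{b}')
E
```

```text
t 12.3 pos [512.1 336.  290.8] yaw 87.03 tilt [ 0.     -0.0003] units [-8.41  2.    6.51] az 0.01 F [ 1.   0.3 -0. ] gap 0.6980724601655592
side board 753 mean [558.9  10.1  13.8] [565.7 -32.9] [100.9 162.5] 5.43
side hood 884 mean [ 550.4 -166.   190.2] [ 567.3 -169.1] [ 77.8 247.4] 87.17
side grip 78 mean [575.8  28.4  63.2] [576.1  27.9] [25.  12.4] 4.16
vase 20-40 0 mean [nan nan nan] [0. 0.] [0. 0.] 0.0
vase 45-60 0 mean [nan nan nan] [0. 0.] [0. 0.] 0.0
vase 60-75 0 mean [nan nan nan] [0. 0.] [0. 0.] 0.0
vase 75-95 0 mean [nan nan nan] [0. 0.] [0. 0.] 0.0
vase 95-118 0 mean [nan nan nan] [0. 0.] [0. 0.] 0.0
top board 4495 mean [568.  -59.8  13.8] [570.3 -55.2] [187.5 121.3] 86.88
top hood 5005 mean [ 559.3 -172.5  193.2] [ 564.3 -173.7] [ 78.7 246.8] 86.87
top grip 455 mean [572.   -6.7  65.3] [572.4  -6.2] [69.7 25.9] 87.34
top vase 80 mean [ 563.6 -139.6   61.5] [ 563.7 -139.6] [40.1  6.6] 2.08loc.py:6: RuntimeWarning: Mean of empty slice.
  Q=P[m];r=cv2.minAreaRect(Q[:,:2].astype(np.float32));print(n,len(Q),'mean',Q.mean(0).round(1),np.round(r[0],1),np.round(r[1],1),round(r[2],2))
  ret = um.true_divide(
```

View pics/side5.png

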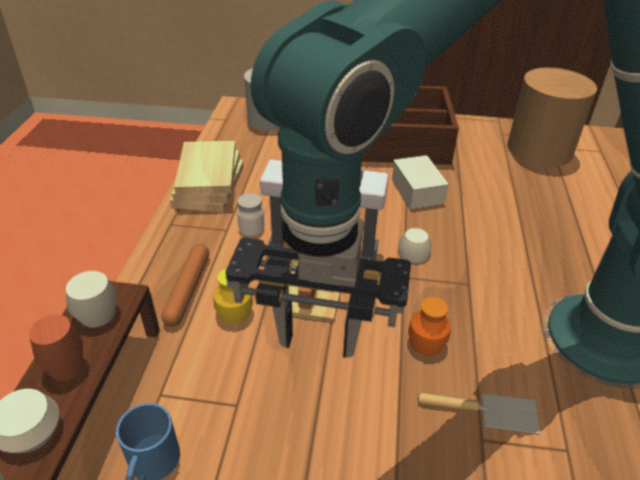

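The side view is blocked by the arm. The top camera shows the vase belly edge where it should be, which puts its centre near (564,-174) against the hood at (564,-174). The board is at 86.9°, matching the frame. I hand it in.

```bash
python3 -c "
from station import finish_job
print(finish_job())"
```

```text
the job is handed in; nothing more can be done
None
```

The job is handed in: the board lies straight through the frame and released, and the top camera puts the vase within about 2 mm of the hood's middle; that it stands upright I judged from that view alone, as the arm blocked the side camera.

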